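# Find the heavy side of the sieve's flywheel and hold it down

## Robot

A 6-joint arm with a two-finger parallel gripper is mounted at the origin on the work surface. World frame = base frame: x ahead of the robot, y to its left, z up, the work surface at z = 0. Lengths are in m, angles in degrees, forces in N, time in s.
With the tool pointing down it reaches from about 0.35 to 0.85 m from the base axis. Payload 8.1 kg.
Tool frame: the origin (TCP) lies on the centre line of the jaws, within the pads' length; the fingertips stand 11 mm ahead of it and the grasp point (between the pads) lies 8 mm behind it; z points along the fingers, y is the line along which they close (so a half turn about z gives the same grasp; the last joint's range is limited). The gripper opens to 85 mm and grips with 20 to 120 N. Pads are 22 mm wide; open, the fingers measure 114 mm over their backs; the gripper's body (76 mm by 85 mm) begins 54 mm behind the grasp point. The pads swing forward as they close: fully open they stand 13 mm farther back than shut.
Start: joints at [-74.278, 7.471, 85.268, -0, 87.261, -4.893], TCP at [0.211, -0.562, 0.242] pointing down, gripper open.
Joint ranges: [-169.43, 169.43], [-51.17, 129.36], [1.28, 143.12], [-76.62, 256.62], [0, 156.53], [-152.29, 152.29]. Speed limits (degrees/s): [136.94, 136.94, 159.86, 180, 180, 180].

## Interface

Orientations are given as [roll, pitch, yaw] about the fixed x, y, z axes, in that order (R = Rz(yaw) Ry(pitch) Rx(roll)).
In Python, from workcell import ctrl, cams gives the robot as it stands.
- The arm moves only by the tool apply_moves, never from a script. Its argument "steps" is text: rows parted by semicolons, each of 5 numbers parted by spaces: the shift along the tool's x, y, z in cm, then the turn about the tool's z in units of 8 degrees (1.0 is 8 degrees), then the finger opening in cm, from 0 to 8.54. In form: x y z yaw grip; .... A call has 1 to 10 rows; each row is the pose to reach, as a shift and turn from the pose commanded when the call began, along the tool's axes at that moment; what a row does not reach only later rows make up. A row lasts 1/10 s, in which the tool goes at most 50 mm and 8.59 degrees, less where a joint would pass 70% of its speed; a pose out of reach is approached as far as the arm can. A call with a gripper value outside its range is refused whole. The fingers move at their own pace and stop on an object; "squeeze" is the grip in N (left out, the last holds). Time passes only in rows, so rows that repeat a pose let the fingers close. It gives the time, the measured TCP pose, the force, the opening and the grip force at its end, in the units of the state.
- ctrl.state(): the state, without advancing time (a new reading comes with each control period).
- cams.capture(name): name is "side" or "top" or "wrist"; returns a dict with "img" (420x560x3 uint8, blue, green, red), "K" (3x3 intrinsics, pixels), "dist_coeffs" ([k1, k2, p1, p2, k3] as OpenCV has them; the pictures are not rectified), "R" (3x3) and "t" (3): a world point X has camera coordinates R X + t. Camera axes: x right, y down, z forward; pixel columns grow to the right and rows downward; lengths in m; the calibration is good to about 2 mm. A picture is of the moment at which its call begins. There is no depth.
- ctrl.finish_job(): hands the job in; it is judged then, once.
The state is a dict: "time": time; "qpos": joint angles; "qvel": joint speeds; "tau": joint torques, N m; "tcp_pos": TCP position; "eef_rot": TCP orientation; "ft_force": force on the tool from outside, world axes, zero at the start; "moment": the same for the moment, N m; "gripper_width": finger opening in m; "gripper_force": force on a finger pad.
Only numpy, scipy, OpenCV 4.12 (cv2) and the standard library are available. Lean on these libraries where they do the work, as an engineer would, in place of code of your own. Each camera call takes 0.05 s, during which the arm holds its last target. There are 200 camera calls.

## Task

The drive of the vibrating glaze sieve is open for service. Turn its round steel flywheel by hand, gripping it by the rim, feel which side of it is heavy (the lead inside cannot be seen), bring the heavy side straight down, and finish still gripping the wheel and holding it there, so that I can mark its top. Leave everything else on the bench as it is.

Things in the scene. Friction and masses are not known exactly. Their poses are not given: they have to be found in the camera images.
- axle (a point): centre of the flywheel on its level axle, 115 mm above the bench, fixed to the drive (does not turn with the wheel): y along the axle towards the motor, z up, x level and square to the axle. The flywheel is a closed steel disc, 160 mm in diameter, 28 mm thick (flat faces at y = -14 and +14 mm), with a hub 48 mm in diameter standing 10 mm proud of each face. Pinch the rim across its faces.
- flywheel (a joint): angle of the wheel, rad: 0 with the red paint line on its rim straight up, growing as its top goes to +x of axle; turns freely round and round. The line tells nothing of the heavy side. Stiff bearings, 0.44 N m of friction, so it stays where left. Lead sealed inside, 0.64 to 0.86 kg, 48 mm off the axle, pulls with up to 0.30 to 0.41 N m: lifting the heavy side takes far more effort than lowering it.
- paint_mark (a point): the red paint line where it crosses the wheel's rim, 80 mm from the axle; turns with the wheel
- motor (a point): middle of the blue motor, level with the axle, 180 mm from the wheel along +y of axle; 110 mm long, up to 39 mm above the axle. Between it and the wheel, and on the wheel's other side, grey bearing pedestals stand 49 to 75 mm from the wheel's middle plane, up to 35 mm above the axle.
- bed (a point): middle of the top of the green bed plate, 220 mm (x) by 335 mm (y), 12 mm thick, bolted to the bench; the drive does not move.
- guard_mid (a point): the wheel's guard, taken off: yellow half-round sheet-steel hood, 238 mm long over its feet, 50 mm wide, 100 mm tall, standing beside the drive (centre, half-way up). Leave alone.
- spanner_grip (a point): steel spanner, 160 mm long, on the bench in front of the drive (its handle). Leave alone.
- tub_mid (a point): white plastic tub, 96 mm in diameter, 70 mm tall (centre, half-way up). Leave alone.
- sprayer_mid (a point): white spray bottle with orange head, 72 mm in diameter, 214 mm tall (centre, half-way up). Leave alone.
- mould_ring_mid (a point): thick plaster ring, 120 mm in diameter, 45 mm tall (centre, half-way up). Leave alone.
- bat_center (a point): round plaster bat, 130 mm in diameter, 18 mm thick (centre). Leave alone.

How it is judged (in metres and radians):
On the way:
1. the wheel is turned by 15 degrees or more in the grip of the fingers (contact force between the fingers and flywheel above 3 N and distance of paint_mark from where it was at the start of the episode above 0.02 m), for 0.1 s.
At the end, for the whole second after the job is handed in: The heavy side of the flywheel is within 25 degrees of straight down, the wheel is still, and the fingers still grip it (contact of more than 3 N) (z of lead_slug in the frame of axle below -0.0435 m and contact force between the fingers and flywheel above 3 N and velocity of joint flywheel between -0.05 and 0.05 rad/s); the arm keeps its last pose, push and grip.
It fails at once if something else on the bench is moved by more than 30 mm (distance of any of guard_mid, spanner_grip, tub_mid, sprayer_mid, mould_ring_mid, bat_center from where it was at the start of the episode above 0.03 m).
It also fails if it takes over 64 s, if anything falls off the work surface, if the arm or the gripper's body presses on something with over 40 N, if the wrist force passes 120 N, or if a joint passes its speed limit or range.

## Working session

There is one attempt and no reset: what is moved stays moved. The work goes in short steps, Python scripts to look and compute and a tool call to move; the robot and the scene stay as the last step left them, time stands still between calls to the robot, and variables do not carry over. Pictures are saved under pics/ and viewed, at most 10 in all, crops included, and the job is handed in when it is done.

Besides the shell and the picture viewer there is one more tool, called after ">>>" as name(argument=value, ...) on one line, values as JSON. apply_moves: Moves the arm, as the interface text tells. Its arguments: {"type":"object","properties":{"steps":{"type":"string"},"squeeze":{"type":"number"}},"required":["steps"]}

```bash
mkdir -p pics; ls
python3 - <<'E'
from workcell import ctrl,cams
import cv2,numpy as np
s=ctrl.state();print({k:np.round(v,3).tolist() for k,v in s.items()})
ims=[]
for n in("side","top"):
    c=cams.capture(n);cv2.imwrite(f"pics/{n}0.png",c["img"]);print(n,c["K"],c["dist_coeffs"],c["R"],c["t"])
E
```

```text
pics
{'time': 0.0, 'qpos': [-74.278, 7.516, 85.329, -0.0, 87.261, -4.893], 'qvel': [-0.075, -0.032, -0.066, 0.043, 0.064, 0.105], 'tau': [0.001, -56.94, -50.055, 0.0, 0.015, -0.0], 'tcp_pos': [0.211, -0.561, 0.241], 'eef_rot': [-179.894, -0.009, 20.615], 'ft_force': [0.129, -0.311, -0.149], 'moment': [-0.029, 0.015, -0.024], 'gripper_force': 0.0, 'gripper_width': 0.086}
side [[497.43723822   0.         276.32734503]
 [  0.         497.43723822 212.92059241]
 [  0.           0.           1.        ]] [-0.04538262  0.          0.          0.          0.        ] [[-0.81385289 -0.58102006 -0.00769141]
 [-0.34484392  0.49360262 -0.79839785]
 [ 0.46768167 -0.64712606 -0.60208116]] [0.46763361 0.30668136 1.06716725]
top [[412.83411577   0.         271.09341728]
 [  0.         412.83411577 213.95001284]
 [  0.           0.           1.        ]] [-0.04337357  0.          0.          0.          0.        ] [[-4.48943476e-04 -9.99966631e-01 -8.15696016e-03]
 [-9.90566500e-01  1.56245953e-03 -1.37023965e-01]
 [ 1.37032138e-01  8.01849546e-03 -9.90534147e-01]] [-9.80893947e-04  5.88223229e-01  1.31322436e+00]
```

View pics/side0.png

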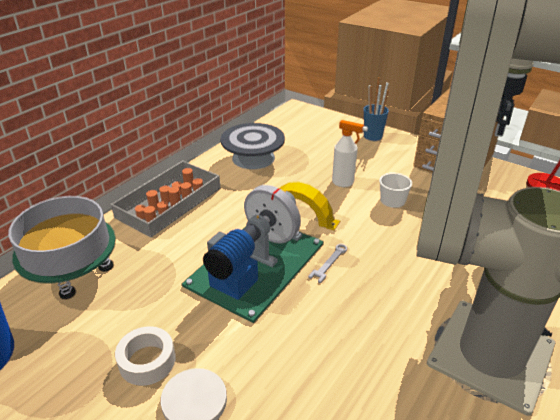

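View pics/top0.png

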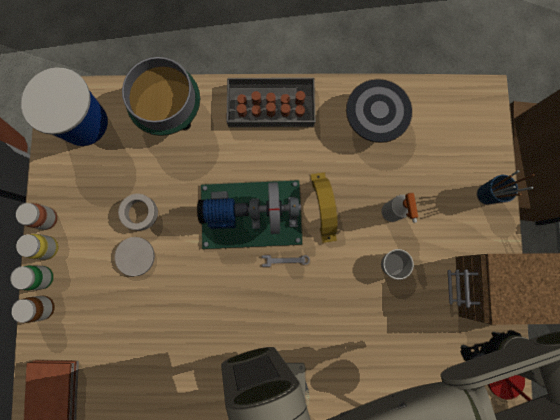

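The side view shows the drive: wheel face centre near (270,215), red line near (274,195), and the guard just behind it. In the top view the wheel is at about (274,207), the bed spans (200–300, 180–248), the motor is to the left (world +y), and the guard is at (323,207).

```bash
cat > h.py <<'E'
import cv2,numpy as np
from workcell import ctrl,cams
def ray(c,px):
    u=cv2.undistortPoints(np.array(px,float).reshape(-1,1,2),c["K"],c["dist_coeffs"]).reshape(-1,2)
    d=np.c_[u,np.ones(len(u))]@c["R"]
    return -c["R"].T@c["t"],d
def onz(c,px,z):
    o,d=ray(c,px);return o+d*((z-o[2])/d[:,2])[:,None]
def proj(c,X):
    return cv2.projectPoints(np.array(X,float).reshape(-1,1,3),cv2.Rodrigues(c["R"])[0],c["t"],c["K"],c["dist_coeffs"])[0].reshape(-1,2)
E
python3 - <<'E'
from h import *
c=cams.capture("top");im=c["img"];h=cv2.cvtColor(im,cv2.COLOR_BGR2HSV)
roi=np.zeros(im.shape[:2],np.uint8);roi[160:265,180:320]=1
m=cv2.inRange(h,(60,60,20),(95,255,255))*roi
P=np.argwhere(m)[:,::-1];W=onz(c,P,0.012)[:,:2]
r=cv2.minAreaRect((W*1000).astype(np.float32));print("bed",r)
s=cams.capture("side")
for n,k,(x,y,w,hh) in(("t",c,(185,170,160,80)),("s",s,(180,165,170,150))):
    f=760//w; f=min(f,590//hh)
    cv2.imwrite(f"pics/z{n}.png",cv2.resize(k["img"][y:y+hh,x:x+w],None,fx=f,fy=f,interpolation=cv2.INTER_CUBIC));print(f)
hs=cv2.cvtColor(s["img"],cv2.COLOR_BGR2HSV)
for n,k,q in(("t",im,h),("s",s["img"],hs)):
    rm=cv2.inRange(q,(0,130,60),(6,255,255))|cv2.inRange(q,(172,130,60),(180,255,255))
    p=np.argwhere(rm)[:,::-1]; p=p[(abs(p-[272,205])<30).all(1)];print(n,"red",p.tolist())
E
```

```text
bed ((592.7119750976562, 67.25220489501953), (215.82118225097656, 331.30120849609375), 2.504033327102661)
4
3
t red [[269, 209], [270, 209], [271, 209], [272, 209], [273, 209], [274, 209], [275, 209], [276, 209], [277, 209], [278, 209], [279, 209]]
s red [[277, 189], [278, 189], [276, 190], [277, 190], [274, 191], [275, 191], [276, 191], [274, 192], [275, 192], [273, 193], [274, 193], [272, 195], [273, 195], [272, 196], [273, 196], [272, 197], [271, 198], [272, 198], [272, 199]]
```

View pics/zt.png

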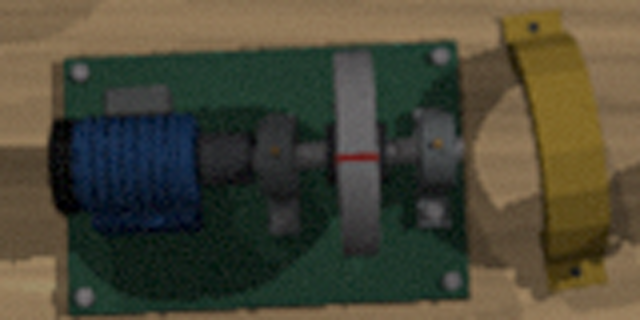

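View pics/zs.png

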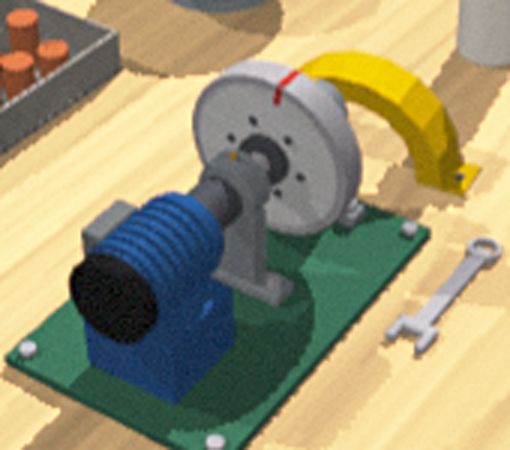

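Run:
```python
from h import *
c=cams.capture("top");s=cams.capture("side")
g=cv2.GaussianBlur(cv2.cvtColor(c["img"],cv2.COLOR_BGR2HSV),(3,3),0)
for col in(272,274,276): print(col,[(r,int(g[r,col,1])) for r in list(range(178,187))+list(range(229,239))])
def cx(px,sgn):
    o,d=ray(c,[px]);d=d[0]
    # in x-z plane: line through o dir d; centre at (x,.115), distance .08
    n=np.array([d[2],-d[0]])/np.hypot(d[0],d[2]) # normal
    if n[0]*sgn<0:n=-n
    # n.(C-o)=-.08
    return (-.08-n[1]*(.115-o[2]))/n[0]+o[0]
for t in(182,182.5,183):print(t,cx((273.6,t),1))
for t in(233,233.5,234):print(t,cx((275.3,t),-1))
print("ymid z.195",onz(c,[(274.2,209.2)],.195), "ends@.115",onz(c,[(273.6,182.5),(275.3,233.5)],.115))
# triangulate the mark corner
o1,d1=ray(c,[(268.8,209.2)]);o2,d2=ray(s,[(273.3,194.8)])
A=np.c_[d1[0],-d2[0]];k=np.linalg.lstsq(A,o2-o1,rcond=None)[0];print("corner",o1+k[0]*d1[0],o2+k[1]*d2[0])
```

```text
272 [(178, 98), (179, 97), (180, 88), (181, 70), (182, 45), (183, 18), (184, 7), (185, 6), (186, 5), (229, 11), (230, 11), (231, 12), (232, 15), (233, 38), (234, 81), (235, 109), (236, 110), (237, 107), (238, 110)]
274 [(178, 101), (179, 99), (180, 89), (181, 68), (182, 40), (183, 15), (184, 6), (185, 6), (186, 7), (229, 11), (230, 13), (231, 19), (232, 24), (233, 43), (234, 86), (235, 113), (236, 114), (237, 114), (238, 116)]
276 [(178, 98), (179, 97), (180, 86), (181, 65), (182, 39), (183, 18), (184, 10), (185, 10), (186, 10), (229, 9), (230, 11), (231, 16), (232, 26), (233, 56), (234, 98), (235, 118), (236, 113), (237, 106), (238, 106)]
182 0.5970105905857649
182.5 0.5954339682576766
183 0.5938577992031085
233 0.5990484013416728
233.5 0.5974961038849513
234 0.5959444173744732
ymid z.195 [[ 0.58076575 -0.0118594   0.195     ]] ends@.115 [[ 0.67729274 -0.01007016  0.115     ]
 [ 0.51717006 -0.01509426  0.115     ]]
corner [0.58131745 0.00388055 0.19149919] [0.57979534 0.00297287 0.19125829]
```

>>> apply_moves(steps="55.5 -37.8 -3 2.27 5; 55.5 -37.8 -3 2.27 5; 55.5 -37.8 -3 2.27 5; 55.5 -37.8 -3 2.27 5; 55.5 -37.8 -3 2.27 5; 55.5 -37.8 -3 2.27 5; 55.5 -37.8 -3 2.27 5; 55.5 -37.8 -3 2.27 5; 55.5 -37.8 -3 2.27 5; 55.5 -37.8 -3 2.27 5", squeeze=80)

```text
time: 1.3
tcp_pos: [0.4989, -0.152, 0.2649]
eef_rot: [180.0, -0.0, 2.5]
ft_force: [0.3, -1.2, -0.2]
gripper_width: 0.0503
gripper_force: 0.0
```

>>> apply_moves(steps="10.4 -13.5 0 0 5; 10.4 -13.5 0 0 5; 10.4 -13.5 0 0 5; 10.4 -13.5 0 0 5; 10.4 -13.5 2 0 5; 10.4 -13.5 3 0 5; 10.4 -13.5 3 0 5")

```text
time: 2.0
tcp_pos: [0.5947, -0.0146, 0.232]
eef_rot: [-180.0, 0.3, 2.5]
ft_force: [0.1, -0.7, 0.0]
gripper_width: 0.0496
gripper_force: 0.0
```

Run:
```python
from h import *
c=cams.capture("wrist");cv2.imwrite("pics/w1.png",c["img"]);s=ctrl.state();print(s["tcp_pos"],s["eef_rot"])
a=np.radians(2.5);X=np.array([np.cos(a),np.sin(a),0]);Y=np.array([-np.sin(a),np.cos(a),0]);A=np.array([.5965,-.0125,.115])
P=[A+X*.08*np.sin(t)+Y*y+[0,0,.08*np.cos(t)] for y in(-.014,.014) for t in np.radians([-60,-30,0,30,60])]
p=proj(c,P);im=c["img"].copy();print(p.round().tolist())
for q in p:
    cv2.circle(im,tuple(int(v) for v in q),3,(0,255,0),1)
cv2.imwrite("pics/w1o.png",im)
```

```text
[ 0.59524112 -0.01497905  0.23342489] [-1.79982708e+02  1.47875258e-01  2.42256443e+00]
[[298.0, 299.0], [301.0, 289.0], [303.0, 244.0], [303.0, 177.0], [301.0, 125.0], [264.0, 299.0], [261.0, 289.0], [258.0, 244.0], [257.0, 177.0], [260.0, 125.0]]
```

View pics/w1o.png

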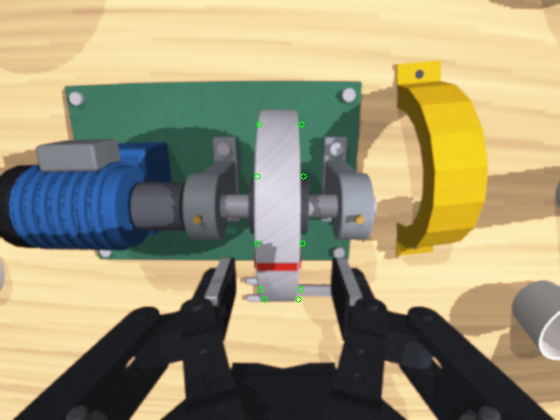

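The wrist view shows the wheel rim between cols 255–301 with the red line at row 266. The fingers are at cols 233 and 335, so the wheel is about 1.5 mm further +y than I estimated.

>>> apply_moves(steps="0 -0.15 0 0 5; 0 -0.15 2 0 5; 0 -0.15 4 0 5; 0 -0.15 5.8 0 5; 0 -0.15 5.8 0 5; 0 -0.15 5.8 0 2; 0 -0.15 5.8 0 2; 0 -0.15 5.8 0 2; 0 -0.15 5.8 0 2; 0 -0.15 5.8 0 2")

```text
time: 3.05
tcp_pos: [0.5965, -0.0107, 0.1787]
eef_rot: [-179.8, -0.1, 2.5]
ft_force: [-4.8, 10.8, 2.1]
gripper_width: 0.0266
gripper_force: 83.2
```

>>> apply_moves(steps="0.31 0 0.01 0 2; 0.62 0 0.03 0 2; 0.94 0 0.06 0 2; 1.24 0 0.11 0 2; 1.55 0 0.17 0 2; 1.86 0 0.24 0 2")

```text
time: 3.65
tcp_pos: [0.6132, -0.01, 0.1764]
eef_rot: [-179.8, 0.2, 2.5]
ft_force: [-13.2, 10.9, 8.2]
gripper_width: 0.0266
gripper_force: 85.6
```

```bash
cat > r.py <<'E'
from h import *
s=ctrl.state();print(s["time"],s["tcp_pos"].round(4) if hasattr(s["tcp_pos"],"round") else s["tcp_pos"],"F",np.round(s["ft_force"],1),"M",np.round(s["moment"],2),"g",s["gripper_force"])
E
python3 r.py
```

```text
3.65 [ 0.6132 -0.01    0.1764] F [-13.2  10.9   8.2] M [1.47 2.09 0.02] g 85.55442810058594
```

>>> apply_moves(steps="0.30 0 0.09 0 2; 0.60 0 0.19 0 2; 0.89 0 0.30 0 2; 1.17 0 0.43 0 2; 1.46 0 0.57 0 2; 1.73 0 0.72 0 2")

```text
time: 4.25
tcp_pos: [0.6313, -0.0092, 0.1699]
eef_rot: [-179.8, 0.1, 2.5]
ft_force: [-12.0, 11.1, 10.7]
gripper_width: 0.0271
gripper_force: 87.0
```

```bash
python3 r.py
```

```text
4.25 [ 0.6313 -0.0092  0.1699] F [-12.   11.1  10.7] M [ 1.25  2.43 -0.54] g 87.03027248382568
```

>>> apply_moves(steps="0.27 0 0.16 0 2; 0.53 0 0.34 0 2; 0.78 0 0.52 0 2; 1.02 0 0.72 0 2; 1.26 0 0.92 0 2; 1.49 0 1.14 0 2")

```text
time: 4.85
tcp_pos: [0.6473, -0.0085, 0.1594]
eef_rot: [-179.8, -0.1, 2.5]
ft_force: [-9.0, 12.3, 12.4]
gripper_width: 0.0263
gripper_force: 89.6
```

```bash
python3 r.py
```

```text
4.85 [ 0.6473 -0.0085  0.1594] F [-9.  12.3 12.4] M [1.59 1.7  0.01] g 89.63049530982971
```

>>> apply_moves(steps="-0.23 0 -0.22 0 2; -0.46 0 -0.42 0 2; -0.71 0 -0.62 0 2; -0.96 0 -0.80 0 2; -1.22 0 -0.98 0 2; -1.49 0 -1.14 0 2")

```text
time: 5.45
tcp_pos: [0.6344, -0.0091, 0.1686]
eef_rot: [-179.8, -0.4, 2.5]
ft_force: [10.8, 10.4, -10.8]
gripper_width: 0.0267
gripper_force: 83.8
```

```bash
python3 r.py
```

```text
5.45 [ 0.6344 -0.0091  0.1686] F [ 10.8  10.4 -10.8] M [ 1.74 -2.33  0.15] g 83.81520509719849
```

```bash
cat > mk.py <<'E'
from h import *
a=np.radians(2.5);X=np.array([np.cos(a),np.sin(a),0]);Y=np.array([-np.sin(a),np.cos(a),0]);A=np.array([.5965,-.0112,.115])
def red(im):
    h=cv2.cvtColor(im,cv2.COLOR_BGR2HSV)
    return cv2.inRange(h,(0,130,50),(6,255,255))|cv2.inRange(h,(172,130,50),(180,255,255))
def mark(n):
    # red pixels onto face plane y=+14 (side) ; report angles and radii
    c=cams.capture(n);p=np.argwhere(red(c["img"]))[:,::-1].astype(float)
    if not len(p):return print(n,"none")
    o,d=ray(c,p);yy=.014 if n=="side" else -.014
    k=((A+Y*yy-o)@Y)/(d@Y);Q=o+d*k[:,None]-A;u,v=Q@X,Q[:,2]
    r=np.hypot(u,v);ok=(r<.0815)&(r>.05)
    print(n,"face px",ok.sum(),"angle",np.degrees(np.arctan2(u,v))[ok].round(0),"r",(r[ok]*1e3).round(0))
    # rim: intersect with cylinder r=.08
    D=np.c_[d@X,d[:,2]];O=np.array([(o-A)@X,o[2]-A[2]])
    qa=(D**2).sum(1);qb=2*D@O;qc=O@O-.0064;dis=qb**2-4*qa*qc;g=dis>0
    t=(-qb[g]-np.sqrt(dis[g]))/(2*qa[g]);P=O+D[g]*t[:,None];w=((o-A)+d[g]*t[:,None])@Y
    ok=abs(w)<.015
    if ok.sum():print(n,"rim px",ok.sum(),"angle",np.median(np.degrees(np.arctan2(P[:,0],P[:,1]))[ok]))
    return c
if __name__=="__main__":
    import sys
    for n in sys.argv[1:]:
        c=mark(n)
E
python3 mk.py side top wrist
```

```text
side face px 9 angle [16. 17. 14. 18. 15. 16. 17. 18. 15.] r [76. 73. 74. 71. 71. 68. 65. 62. 62.]
side rim px 7 angle 16.61636888599493
top face px 0 angle [] r []
wrist face px 75 angle [  15. -112. -105.  -96.    1.   13.   15. -112. -105.  -96.    1.    5.
   13.   15. -111. -105.  -95.    0.    4.   12.   14. -111. -104.  -95.
   -1.    4.   12.   14. -110. -104.  -95.   -1.    3.   12.   14. -103.
  -94.   -7.   -2.    3.   11.   13. -103.  -94.   -8.   -2.    2.   11.
   13. -102.  -93.   -8.   -3.    2.   11.   13. -102.  -93.   -9.   -3.
   10.   12. -102.  -93.   -9.   -4. -101.  -92.  -10.   -4. -101.  -92.
  -81.  -10.   -5.] r [78. 79. 64. 52. 54. 74. 78. 79. 64. 52. 54. 59. 74. 78. 80. 65. 53. 54.
 60. 74. 78. 81. 66. 54. 55. 60. 74. 78. 81. 66. 55. 55. 60. 74. 78. 67.
 55. 50. 55. 60. 74. 79. 68. 56. 50. 55. 60. 74. 79. 68. 57. 51. 56. 60.
 74. 79. 69. 57. 51. 56. 74. 79. 70. 58. 51. 56. 70. 59. 52. 56. 71. 59.
 51. 52. 57.]
wrist rim px 702 angle 13.729591467653286
```

>>> apply_moves(steps="-0.27 0 -0.15 0 2; -0.56 0 -0.29 0 2; -0.84 0 -0.42 0 2; -1.13 0 -0.53 0 2; -1.43 0 -0.63 0 2; -1.73 0 -0.72 0 2", squeeze=45)

```text
time: 6.2
tcp_pos: [0.6173, -0.0098, 0.176]
eef_rot: [-179.8, -0.4, 2.5]
ft_force: [8.6, 12.1, -5.6]
gripper_width: 0.0264
gripper_force: 81.9
```

```bash
python3 r.py
```

```text
6.2 [ 0.6173 -0.0098  0.176 ] F [ 8.6 12.1 -5.6] M [ 1.69 -1.6  -0.13] g 81.86522126197815
```

>>> apply_moves(steps="-0.30 0 -0.07 0 2; -0.61 0 -0.14 0 2; -0.92 0 -0.18 0 2; -1.23 0 -0.22 0 2; -1.54 0 -0.24 0 2; -1.86 0 -0.24 0 2")

```text
time: 6.8
tcp_pos: [0.5994, -0.0106, 0.1793]
eef_rot: [-179.8, -0.5, 2.5]
ft_force: [13.2, 12.3, -7.2]
gripper_width: 0.0265
gripper_force: 80.2
```

```bash
python3 r.py
```

```text
6.8 [ 0.5994 -0.0106  0.1793] F [13.2 12.3 -7.2] M [ 1.76 -2.92 -0.06] g 80.18169522285461
```

```bash
cat > rr.py <<'E'
from h import *
import sys
L=[]
for i in range(int(sys.argv[1])):
    s=ctrl.state();F=np.array(s["ft_force"]);M=np.array(s["moment"]);p=np.array(s["tcp_pos"])
    dx,dz=p[0]-.5965,p[2]+.138-.115
    al=np.degrees(np.arctan2(dx,p[2]+.008-.115));a=np.radians(al)
    L.append([al,F[0],F[2],M[1],M[0]/F[1],F[0]*np.cos(a)-F[2]*np.sin(a),M[1]+dz*F[0]-dx*F[2],s["gripper_force"]])
    cams.capture("side")
L=np.array(L);print(np.array2string(L,precision=2,suppress_small=True));print("mean",L.mean(0).round(2))
E
python3 rr.py 5
```

```text
[[ 2.33 13.17 -7.22 -2.92  0.14 13.45 -0.23 80.18]
 [ 2.06 10.16 -4.66 -2.06  0.15 10.32  0.   80.23]
 [ 2.06  8.96 -5.08 -2.11  0.13  9.13 -0.29 80.24]
 [ 2.03  9.18 -5.15 -2.09  0.14  9.36 -0.22 80.27]
 [ 2.05  7.91 -4.96 -1.99  0.15  8.09 -0.37 80.29]]
mean [ 2.1   9.88 -5.41 -2.24  0.14 10.07 -0.22 80.24]
```

>>> apply_moves(steps="0 0 0 0 3.6; 0 0 0 0 3.6; 0 -0.1 0 0 3.6; 0 -0.1 0 0 2; 0 -0.1 0 0 2; 0 -0.1 0 0 2; 0 -0.1 0 0 2", squeeze=35)

```text
time: 7.75
tcp_pos: [0.5964, -0.0107, 0.1779]
eef_rot: [-179.9, -0.1, 2.5]
ft_force: [-1.9, 7.8, 5.3]
gripper_width: 0.0275
gripper_force: 37.0
```

```bash
python3 rr.py 2; python3 mk.py side; python3 r.py
```

```text
[[-0.06 -1.9   5.31  0.33  0.12 -1.89 -0.05 36.99]
 [-0.04 -3.36  5.52  0.31  0.13 -3.36 -0.37 36.99]]
mean [-0.05 -2.63  5.41  0.32  0.13 -2.63 -0.21 36.99]
side face px 5 angle [ -9.  -9.  -9. -10. -10.] r [77. 74. 71. 68. 65.]
side rim px 12 angle -8.709161888898969
7.9 [ 0.5964 -0.0107  0.1779] F [-1.6  7.5  5.8] M [1.01 0.3  0.02] g 36.988606452941895
```

>>> apply_moves(steps="-0.31 0 0.01 0 2; -0.62 0 0.03 0 2; -0.94 0 0.06 0 2; -1.24 0 0.11 0 2; -1.55 0 0.17 0 2; -1.86 0 0.24 0 2")

```text
time: 8.5
tcp_pos: [0.5801, -0.0113, 0.1763]
eef_rot: [-179.9, -0.4, 2.5]
ft_force: [8.3, 7.7, 2.0]
gripper_width: 0.0273
gripper_force: 36.7
```

```bash
python3 rr.py 2
```

```text
[[-13.32   8.28   2.03  -1.64   0.17   8.52   0.04  36.69]
 [-13.65   7.53   2.03  -1.46   0.15   7.79   0.07  36.66]]
mean [-13.49   7.9    2.03  -1.55   0.16   8.16   0.06  36.68]
```

>>> apply_moves(steps="-0.30 0 0.09 0 2; -0.60 0 0.19 0 2; -0.89 0 0.30 0 2; -1.17 0 0.43 0 2; -1.46 0 0.57 0 2; -1.73 0 0.72 0 2")

```text
time: 9.2
tcp_pos: [0.5631, -0.0121, 0.1702]
eef_rot: [-179.9, -0.5, 2.5]
ft_force: [4.3, 9.3, 8.3]
gripper_width: 0.0274
gripper_force: 38.7
```

```bash
python3 rr.py 2
```

```text
[[-27.82   4.3    8.34  -1.27   0.14   7.69  -0.16  38.68]
 [-28.28   3.72   8.01  -1.11   0.14   7.07  -0.12  38.71]]
mean [-28.05   4.01   8.17  -1.19   0.14   7.38  -0.14  38.7 ]
```

>>> apply_moves(steps="-0.27 0 0.16 0 2; -0.53 0 0.34 0 2; -0.78 0 0.52 0 2; -1.02 0 0.72 0 2; -1.26 0 0.92 0 2; -1.49 0 1.14 0 2")

```text
time: 9.9
tcp_pos: [0.5479, -0.0128, 0.1592]
eef_rot: [-179.9, -0.4, 2.5]
ft_force: [0.4, 9.3, 13.5]
gripper_width: 0.0271
gripper_force: 42.7
```

```bash
python3 rr.py 2; python3 mk.py side
```

```text
[[-42.97   0.43  13.53  -0.45   0.15   9.54   0.29  42.66]
 [-43.6    0.17  10.65  -0.41   0.15   7.47   0.14  42.59]]
mean [-43.29   0.3   12.09  -0.43   0.15   8.5    0.22  42.63]
side face px 0 angle [] r []
side rim px 16 angle -47.62879784899323
```

>>> apply_moves(steps="0.23 0 -0.22 0 2; 0.46 0 -0.42 0 2; 0.71 0 -0.62 0 2; 0.96 0 -0.80 0 2; 1.22 0 -0.98 0 2; 1.49 0 -1.14 0 2")

```text
time: 10.65
tcp_pos: [0.5548, -0.0124, 0.1637]
eef_rot: [-179.8, 0.8, 2.5]
ft_force: [-17.2, 5.4, -3.7]
gripper_width: 0.0274
gripper_force: 40.9
```

```bash
python3 rr.py 2
```

```text
[[-36.31 -17.19  -3.68   3.04   0.12 -16.03  -0.32  40.95]
 [-35.75 -17.12  -1.04   3.03   0.12 -14.51  -0.21  40.96]]
mean [-36.03 -17.16  -2.36   3.04   0.12 -15.27  -0.27  40.95]
```

>>> apply_moves(steps="0.27 0 -0.15 0 2; 0.56 0 -0.29 0 2; 0.84 0 -0.42 0 2; 1.13 0 -0.53 0 2; 1.43 0 -0.63 0 2; 1.73 0 -0.72 0 2")

```text
time: 11.35
tcp_pos: [0.5728, -0.0116, 0.1712]
eef_rot: [-179.8, 0.7, 2.5]
ft_force: [-16.3, 5.0, -2.5]
gripper_width: 0.0274
gripper_force: 41.0
```

```bash
python3 rr.py 2
```

```text
[[-20.3  -16.26  -2.46   3.09   0.14 -16.11  -0.13  41.04]
 [-19.85 -14.81  -2.25   2.8    0.1  -14.69  -0.13  41.05]]
mean [-20.07 -15.54  -2.36   2.94   0.12 -15.4   -0.13  41.05]
```

>>> apply_moves(steps="0.30 0 -0.07 0 2; 0.61 0 -0.14 0 2; 0.92 0 -0.18 0 2; 1.23 0 -0.22 0 2; 1.54 0 -0.24 0 2; 1.86 0 -0.24 0 2")

```text
time: 12.05
tcp_pos: [0.592, -0.0108, 0.1743]
eef_rot: [-179.8, 0.6, 2.5]
ft_force: [-14.8, 6.0, 0.7]
gripper_width: 0.0272
gripper_force: 41.6
```

```bash
python3 rr.py 2
```

```text
[[ -3.8  -14.8    0.69   2.65   0.14 -14.72  -0.27  41.56]
 [ -3.44 -13.1   -1.46   2.33   0.11 -13.16  -0.26  41.43]]
mean [ -3.62 -13.95  -0.38   2.49   0.13 -13.94  -0.26  41.5 ]
```

>>> apply_moves(steps="0.31 0 0.01 0 2; 0.62 0 0.03 0 2; 0.94 0 0.06 0 2; 1.24 0 0.11 0 2; 1.55 0 0.17 0 2; 1.86 0 0.24 0 2")

```text
time: 12.75
tcp_pos: [0.6113, -0.01, 0.1728]
eef_rot: [-179.9, 0.5, 2.5]
ft_force: [-14.2, 6.0, 4.0]
gripper_width: 0.0274
gripper_force: 42.2
```

```bash
python3 rr.py 2
```

```text
[[ 12.71 -14.17   3.97   2.49   0.14 -14.7   -0.34  42.19]
 [ 13.09 -11.19   1.7    2.2    0.12 -11.29  -0.01  42.1 ]]
mean [ 12.9  -12.68   2.84   2.35   0.13 -12.99  -0.18  42.14]
```

>>> apply_moves(steps="0.30 0 0.09 0 2; 0.60 0 0.19 0 2; 0.89 0 0.30 0 2; 1.17 0 0.43 0 2; 1.46 0 0.57 0 2; 1.73 0 0.72 0 2")

```text
time: 13.45
tcp_pos: [0.6295, -0.0092, 0.1665]
eef_rot: [-179.9, 0.3, 2.5]
ft_force: [-11.9, 6.5, 6.3]
gripper_width: 0.0277
gripper_force: 43.4
```

```bash
python3 rr.py 2; python3 mk.py side
```

```text
[[ 29.02 -11.86   6.3    2.49   0.12 -13.43   0.04  43.39]
 [ 29.34  -9.2    3.82   1.84   0.12  -9.89  -0.03  43.22]]
mean [ 2.918e+01 -1.053e+01  5.060e+00  2.170e+00  1.200e-01 -1.166e+01
  1.000e-02  4.331e+01]
side face px 11 angle [11. 11. 12.  9. 12. 10. 13. 10. 14. 11. 12.] r [80. 77. 74. 75. 71. 72. 68. 69. 65. 66. 63.]
side rim px 11 angle 12.567437519397938
```

>>> apply_moves(steps="0.27 0 0.16 0 2; 0.53 0 0.34 0 2; 0.78 0 0.52 0 2; 1.02 0 0.72 0 2; 1.26 0 0.92 0 2; 1.49 0 1.14 0 2")

```text
time: 14.2
tcp_pos: [0.6453, -0.0085, 0.156]
eef_rot: [-179.9, 0.2, 2.5]
ft_force: [-9.9, 6.8, 7.7]
gripper_width: 0.0277
gripper_force: 45.1
```

```bash
python3 rr.py 2
```

```text
[[ 44.9   -9.87   7.67   2.08   0.12 -12.41  -0.06  45.13]
 [ 45.26  -7.43   6.33   1.49   0.14  -9.73  -0.15  45.04]]
mean [ 45.08  -8.65   7.     1.79   0.13 -11.07  -0.1   45.09]
```

>>> apply_moves(steps="0 0 0 0 4; 0 0 0 0 4; -1.5 0 -1.1 0 4; -5.1 0 -2.1 0 4; -8.7 0 -1.1 0 4; -10.1 0 0 0 4; -10.1 0 0 0 4; -10.1 0 0 0 2; -10.1 0 0 0 2; -10.1 0 0 0 2")

```text
time: 15.3
tcp_pos: [0.5458, -0.0128, 0.1561]
eef_rot: [-179.9, 0.1, 2.5]
ft_force: [-10.8, 7.2, 4.2]
gripper_width: 0.0275
gripper_force: 36.8
```

```bash
python3 rr.py 2; python3 mk.py side
```

```text
[[-45.95 -10.84   4.16   1.41   0.13  -4.54  -0.32  36.85]
 [-45.93  -9.98   4.84   1.41   0.13  -3.46  -0.13  36.87]]
mean [-45.94 -10.41   4.5    1.41   0.13  -4.    -0.23  36.86]
side face px 9 angle [25. 26. 24. 27. 25. 26. 27. 24. 25.] r [79. 77. 76. 74. 74. 71. 68. 68. 65.]
side rim px 3 angle 27.879051654654262
```

>>> apply_moves(steps="0.23 0 -0.22 0 2; 0.46 0 -0.42 0 2; 0.71 0 -0.62 0 2; 0.96 0 -0.80 0 2; 1.22 0 -0.98 0 2; 1.49 0 -1.14 0 2")

```text
time: 16.05
tcp_pos: [0.5589, -0.0122, 0.1651]
eef_rot: [-179.8, 0.4, 2.5]
ft_force: [-9.5, 6.5, -3.8]
gripper_width: 0.0274
gripper_force: 35.2
```

```bash
python3 rr.py 2
```

```text
[[-32.9   -9.54  -3.82   1.83   0.11 -10.09  -0.11  35.2 ]
 [-32.37 -10.19  -4.56   1.9    0.12 -11.05  -0.19  36.03]]
mean [-32.63  -9.87  -4.19   1.87   0.11 -10.57  -0.15  35.62]
```

>>> apply_moves(steps="0.27 0 -0.15 0 2; 0.56 0 -0.29 0 2; 0.84 0 -0.42 0 2; 1.13 0 -0.53 0 2; 1.43 0 -0.63 0 2; 1.73 0 -0.72 0 2")

```text
time: 16.75
tcp_pos: [0.5766, -0.0115, 0.1725]
eef_rot: [-179.9, 0.4, 2.5]
ft_force: [-8.7, 5.6, -3.1]
gripper_width: 0.0279
gripper_force: 35.0
```

```bash
python3 rr.py 2
```

```text
[[-16.92  -8.69  -3.07   1.74   0.15  -9.21  -0.02  35.04]
 [-16.53  -8.06  -4.77   1.6    0.13  -9.09  -0.07  36.76]]
mean [-16.73  -8.38  -3.92   1.67   0.14  -9.15  -0.05  35.9 ]
```

>>> apply_moves(steps="0.30 0 -0.07 0 2; 0.61 0 -0.14 0 2; 0.92 0 -0.18 0 2; 1.23 0 -0.22 0 2; 1.54 0 -0.24 0 2; 1.86 0 -0.24 0 2")

```text
time: 17.45
tcp_pos: [0.5955, -0.0107, 0.1753]
eef_rot: [-179.9, 0.3, 2.5]
ft_force: [-9.9, 6.2, -1.8]
gripper_width: 0.0277
gripper_force: 36.4
```

```bash
python3 rr.py 2
```

```text
[[-0.83 -9.93 -1.85  1.71  0.13 -9.96 -0.26 36.38]
 [-0.5  -6.95 -3.95  1.27  0.14 -6.98 -0.11 36.15]]
mean [-0.66 -8.44 -2.9   1.49  0.14 -8.47 -0.19 36.26]
```

>>> apply_moves(steps="0.31 0 0.01 0 2; 0.62 0 0.03 0 2; 0.94 0 0.06 0 2; 1.24 0 0.11 0 2; 1.55 0 0.17 0 2; 1.86 0 0.24 0 2")

```text
time: 18.15
tcp_pos: [0.6144, -0.0099, 0.1733]
eef_rot: [-179.9, 0.3, 2.5]
ft_force: [-9.0, 6.4, -1.0]
gripper_width: 0.0275
gripper_force: 36.5
```

```bash
python3 rr.py 2
```

```text
[[15.15 -8.99 -1.04  1.66  0.12 -8.41 -0.09 36.51]
 [15.49 -6.41 -2.07  1.26  0.14 -5.63  0.04 36.45]]
mean [ 1.532e+01 -7.700e+00 -1.560e+00  1.460e+00  1.300e-01 -7.020e+00
 -2.000e-02  3.648e+01]
```

>>> apply_moves(steps="0.30 0 0.09 0 2; 0.60 0 0.19 0 2; 0.89 0 0.30 0 2; 1.17 0 0.43 0 2; 1.46 0 0.57 0 2; 1.73 0 0.72 0 2")

```text
time: 18.85
tcp_pos: [0.6322, -0.0091, 0.1666]
eef_rot: [-179.9, 0.2, 2.5]
ft_force: [-8.2, 6.1, 1.9]
gripper_width: 0.0277
gripper_force: 37.4
```

```bash
python3 rr.py 2
```

```text
[[30.93 -8.21  1.87  1.71  0.14 -8.    0.08 37.35]
 [31.24 -5.66  0.06  1.17  0.13 -4.87  0.1  37.21]]
mean [31.08 -6.93  0.96  1.44  0.13 -6.44  0.09 37.28]
```

>>> apply_moves(steps="0.27 0 0.16 0 2; 0.53 0 0.34 0 2; 0.78 0 0.52 0 2; 1.02 0 0.72 0 2; 1.26 0 0.92 0 2; 1.49 0 1.14 0 2")

```text
time: 19.55
tcp_pos: [0.6476, -0.0084, 0.1558]
eef_rot: [-179.9, 0.1, 2.5]
ft_force: [-7.7, 6.7, 4.1]
gripper_width: 0.0272
gripper_force: 38.8
```

```bash
python3 rr.py 2; python3 mk.py side top
```

```text
[[46.31 -7.73  4.13  1.61  0.12 -8.33  0.01 38.85]
 [46.66 -4.    1.06  1.05  0.11 -3.51  0.28 38.85]]
mean [46.49 -5.86  2.59  1.33  0.12 -5.92  0.15 38.85]
side face px 6 angle [103. 102. 105. 105. 104. 104.] r [78. 74. 75. 71. 68. 64.]
top face px 0 angle [] r []
```

```bash
cat > fit.py <<'E'
import numpy as np
from scipy.optimize import least_squares
# mark, F(first), F(mean), grip, dir
D=np.array([[-44,16.0,15.3,41,1],[-30,16.1,15.4,41,1],[-16.5,14.7,13.9,41.5,1],[-2,14.7,13,42,1],[12,13.4,11.7,43.3,1],[25.5,12.4,11.1,45,1],
[37,10.1,10.6,35.6,1],[50,9.2,9.15,36,1],[64,10,8.5,36.3,1],[77.5,8.4,7,36.5,1],[91,8,6.4,37.3,1],[104,8.3,5.9,38.9,1],
[-21,8.5,8.2,36.7,-1],[-35,7.7,7.4,38.7,-1],[-49,9.5,8.5,42.6,-1],[16,14.8,14.8,83.8,-1],[2,9.8,9.8,82,-1],[4,14.9,14.9,85.6,1],[19,15.7,15.7,87,1],[33,15.1,15.1,89.6,1]])
for sel,n in((D,"all"),(D[:15],"35N")):
  for k in(1,2):
    f=lambda p:p[0]+p[1]*sel[:,3]-sel[:,4]*p[2]*np.sin(np.radians(sel[:,0]-p[3]))-sel[:,k]
    r=least_squares(f,[8,.1,4.5,20],loss="soft_l1");J=r.jac;cov=np.linalg.pinv(J.T@J)*2*r.cost/(len(sel)-4)
    print(n,k,r.x.round(2),"sd",np.sqrt(np.diag(cov)).round(2))
E
python3 fit.py
```

```text
all 1 [ 9.61  0.06  4.18 27.18] sd [0.71 0.01 0.4  6.21]
all 2 [ 8.13  0.08  4.38 22.95] sd [0.73 0.01 0.41 5.29]
35N 1 [ 4.34  0.19  3.93 24.47] sd [2.67 0.07 0.31 4.98]
35N 2 [1.082e+01 1.000e-02 4.660e+00 2.016e+01] sd [2.86 0.07 0.35 4.04]
```

>>> apply_moves(steps="0 0 0 0 4; 0 0 0 0 4; -1.5 0 -1.1 0 4; -5.1 0 -2.1 0 4; -8.7 0 -1.1 0 4; -10.1 0 0 0 4; -10.1 0 0 0 4; -10.1 0 0 0 2; -10.1 0 0 0 2; -10.1 0 0 0 2")

```text
time: 20.75
tcp_pos: [0.547, -0.0128, 0.1565]
eef_rot: [-179.9, 0.1, 2.5]
ft_force: [-7.9, 7.9, 5.4]
gripper_width: 0.0276
gripper_force: 36.8
```

```bash
python3 rr.py 1; python3 mk.py side
```

```text
[[-44.99  -7.95   5.36   1.37   0.13  -1.83   0.21  36.76]]
mean [-44.99  -7.95   5.36   1.37   0.13  -1.83   0.21  36.76]
side face px 5 angle [102. 105. 105. 104. 104.] r [74. 75. 71. 68. 64.]
```

>>> apply_moves(steps="0.23 0 -0.22 0 2; 0.46 0 -0.42 0 2; 0.71 0 -0.62 0 2; 0.96 0 -0.80 0 2; 1.22 0 -0.98 0 2; 1.49 0 -1.14 0 2")

```text
time: 21.45
tcp_pos: [0.5608, -0.0122, 0.1659]
eef_rot: [-179.9, 0.3, 2.5]
ft_force: [-7.3, 6.6, -4.9]
gripper_width: 0.0275
gripper_force: 34.8
```

```bash
python3 rr.py 2
```

```text
[[-31.22  -7.34  -4.93   1.3    0.13  -8.84  -0.26  34.84]
 [-30.72  -6.03  -2.89   1.36   0.12  -6.66   0.11  36.13]]
mean [-30.97  -6.68  -3.91   1.33   0.12  -7.75  -0.07  35.49]
```

>>> apply_moves(steps="0.27 0 -0.15 0 2; 0.56 0 -0.29 0 2; 0.84 0 -0.42 0 2; 1.13 0 -0.53 0 2; 1.43 0 -0.63 0 2; 1.73 0 -0.72 0 2")

```text
time: 22.15
tcp_pos: [0.578, -0.0114, 0.1729]
eef_rot: [-179.9, 0.3, 2.5]
ft_force: [-6.7, 5.8, -5.3]
gripper_width: 0.0273
gripper_force: 34.8
```

```bash
python3 rr.py 2
```

```text
[[-15.69  -6.69  -5.34   1.47   0.14  -7.89   0.06  34.75]
 [-15.31  -6.34  -4.25   1.31   0.12  -7.23  -0.    36.74]]
mean [-1.550e+01 -6.510e+00 -4.790e+00  1.390e+00  1.300e-01 -7.560e+00
  3.000e-02  3.575e+01]
```

>>> apply_moves(steps="0.30 0 -0.07 0 2; 0.61 0 -0.14 0 2; 0.92 0 -0.18 0 2; 1.23 0 -0.22 0 2; 1.54 0 -0.24 0 2; 1.86 0 -0.24 0 2")

```text
time: 22.85
tcp_pos: [0.5965, -0.0107, 0.1755]
eef_rot: [-179.9, 0.3, 2.5]
ft_force: [-9.0, 6.7, -1.7]
gripper_width: 0.0276
gripper_force: 36.1
```

```bash
python3 rr.py 2; python3 mk.py side
```

```text
[[-0.03 -9.01 -1.67  1.69  0.12 -9.01 -0.1  36.13]
 [ 0.37 -6.01 -3.71  1.31  0.13 -5.98  0.12 36.05]]
mean [ 1.700e-01 -7.510e+00 -2.690e+00  1.500e+00  1.200e-01 -7.500e+00
  1.000e-02  3.609e+01]
side face px 0 angle [] r []
```

>>> apply_moves(steps="0.31 0 0.01 0 2; 0.62 0 0.03 0 2; 0.94 0 0.06 0 2; 1.24 0 0.11 0 2; 1.55 0 0.17 0 2; 1.86 0 0.24 0 2")

```text
time: 23.6
tcp_pos: [0.6151, -0.0098, 0.1733]
eef_rot: [-179.9, 0.3, 2.5]
ft_force: [-10.0, 5.4, 0.0]
gripper_width: 0.0273
gripper_force: 36.2
```

```bash
python3 rr.py 2
```

```text
[[ 15.71 -10.04   0.04   1.87   0.15  -9.68  -0.1   36.19]
 [ 16.04  -6.78  -1.35   1.39   0.15  -6.15   0.09  36.15]]
mean [ 1.587e+01 -8.410e+00 -6.600e-01  1.630e+00  1.500e-01 -7.910e+00
 -1.000e-02  3.617e+01]
```

>>> apply_moves(steps="0.30 0 0.09 0 2; 0.60 0 0.19 0 2; 0.89 0 0.30 0 2; 1.17 0 0.43 0 2; 1.46 0 0.57 0 2; 1.73 0 0.72 0 2")

```text
time: 24.3
tcp_pos: [0.6328, -0.0091, 0.1667]
eef_rot: [-179.9, 0.2, 2.5]
ft_force: [-10.2, 6.3, 2.9]
gripper_width: 0.0275
gripper_force: 36.9
```

```bash
python3 rr.py 2
```

```text
[[ 31.29 -10.19   2.91   1.78   0.13 -10.22  -0.26  36.92]
 [ 31.58  -7.2    1.23   1.44   0.13  -6.78   0.03  36.76]]
mean [31.43 -8.7   2.07  1.61  0.13 -8.5  -0.12 36.84]
```

>>> apply_moves(steps="0.27 0 0.16 0 2; 0.53 0 0.34 0 2; 0.78 0 0.52 0 2; 1.02 0 0.72 0 2; 1.26 0 0.92 0 2; 1.49 0 1.14 0 2")

```text
time: 25.0
tcp_pos: [0.6481, -0.0084, 0.156]
eef_rot: [-179.9, 0.1, 2.5]
ft_force: [-10.0, 6.3, 4.9]
gripper_width: 0.0274
gripper_force: 38.3
```

```bash
python3 rr.py 2; python3 mk.py side top
python3 - <<'E'
from h import *
c=cams.capture("side");cv2.imwrite("pics/zs2.png",cv2.resize(c["img"][165:265,220:320],None,fx=5,fy=5,interpolation=cv2.INTER_CUBIC))
E
```

```text
[[ 46.5   -9.97   4.88   2.02   0.13 -10.4   -0.01  38.26]
 [ 46.84  -7.08   2.99   1.42   0.13  -7.02  -0.    38.25]]
mean [ 4.667e+01 -8.520e+00  3.940e+00  1.720e+00  1.300e-01 -8.710e+00
 -1.000e-02  3.825e+01]
side face px 7 angle [-177. -177. -178. -175. -178. -175. -175.] r [65. 68. 72. 71. 75. 74. 78.]
top face px 0 angle [] r []
```

View pics/zs2.png

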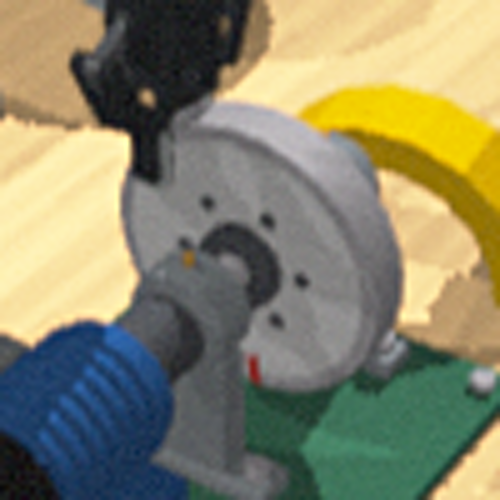

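The crop shows the red line on the +y face just right of the pedestal at about (254,370), which puts the mark at roughly 183°. The fingers still hold the upper +x rim.

>>> apply_moves(steps="0 0 0 0 4; 0 0 0 0 4; -1.5 0 -1.1 0 4; -5.1 0 -2.1 0 4; -8.7 0 -1.1 0 4; -8.7 0 -1.1 0 4; -8.7 0 -1.1 0 2; -8.7 0 -1.1 0 2; -8.7 0 -1.1 0 2")

```text
time: 26.15
tcp_pos: [0.5608, -0.0122, 0.1668]
eef_rot: [-179.9, 0.2, 2.5]
ft_force: [-12.0, 7.5, 3.0]
gripper_width: 0.0271
gripper_force: 37.8
```

>>> apply_moves(steps="0.27 0 -0.15 0 2; 0.56 0 -0.29 0 2; 0.84 0 -0.42 0 2; 1.13 0 -0.53 0 2; 1.43 0 -0.63 0 2; 1.73 0 -0.72 0 2")

```text
time: 26.75
tcp_pos: [0.5774, -0.0115, 0.1727]
eef_rot: [-179.9, 0.3, 2.5]
ft_force: [-11.8, 7.2, -2.0]
gripper_width: 0.0275
gripper_force: 36.8
```

```bash
python3 rr.py 2;python3 mk.py side
```

```text
[[-16.25 -11.79  -1.99   2.18   0.12 -11.88  -0.17  36.83]
 [-15.91 -10.69  -2.     2.04   0.14 -10.83  -0.09  37.25]]
mean [-16.08 -11.24  -2.     2.11   0.13 -11.36  -0.13  37.04]
side face px 7 angle [-163. -164. -165. -162. -165. -163. -163.] r [64. 67. 71. 70. 74. 73. 77.]
```

>>> apply_moves(steps="0.30 0 -0.07 0 2; 0.61 0 -0.14 0 2; 0.92 0 -0.18 0 2; 1.23 0 -0.22 0 2; 1.54 0 -0.24 0 2; 1.86 0 -0.24 0 2")

```text
time: 27.5
tcp_pos: [0.5958, -0.0107, 0.175]
eef_rot: [-179.9, 0.4, 2.5]
ft_force: [-13.6, 6.6, -0.3]
gripper_width: 0.0272
gripper_force: 37.0
```

```bash
python3 rr.py 2; python3 mk.py side
```

```text
[[ -0.57 -13.62  -0.28   2.21   0.13 -13.63  -0.49  36.98]
 [ -0.2  -10.58  -2.15   1.97   0.13 -10.59  -0.13  36.91]]
mean [ -0.39 -12.1   -1.21   2.09   0.13 -12.11  -0.31  36.94]
side face px 7 angle [-150. -152. -149. -150. -152. -149. -150.] r [64. 67. 67. 70. 73. 73. 76.]
```

>>> apply_moves(steps="0.31 0 0.01 0 2; 0.62 0 0.03 0 2; 0.94 0 0.06 0 2; 1.24 0 0.11 0 2; 1.55 0 0.17 0 2; 1.86 0 0.24 0 2")

```text
time: 28.25
tcp_pos: [0.6145, -0.0098, 0.1729]
eef_rot: [-179.9, 0.3, 2.5]
ft_force: [-13.0, 6.2, 1.9]
gripper_width: 0.0275
gripper_force: 37.2
```

```bash
python3 rr.py 2; python3 mk.py side
```

```text
[[ 15.29 -13.04   1.88   2.35   0.13 -13.07  -0.23  37.24]
 [ 15.58 -11.07  -0.79   2.01   0.12 -10.45  -0.14  37.1 ]]
mean [ 15.44 -12.05   0.55   2.18   0.12 -11.76  -0.19  37.17]
side face px 9 angle [-138. -140. -137. -139. -136. -138. -135. -137. -137.] r [60. 63. 64. 66. 68. 70. 71. 74. 77.]
```

>>> apply_moves(steps="0.30 0 0.09 0 2; 0.60 0 0.19 0 2; 0.89 0 0.30 0 2; 1.17 0 0.43 0 2; 1.46 0 0.57 0 2; 1.73 0 0.72 0 2")

```text
time: 29.0
tcp_pos: [0.6322, -0.0091, 0.1664]
eef_rot: [-179.9, 0.3, 2.5]
ft_force: [-13.6, 6.5, 4.4]
gripper_width: 0.0275
gripper_force: 38.0
```

```bash
python3 rr.py 2; python3 mk.py side
```

```text
[[ 31.04 -13.55   4.44   2.62   0.12 -13.9   -0.11  37.96]
 [ 31.36 -10.8    2.26   2.07   0.14 -10.39  -0.05  37.79]]
mean [ 31.2  -12.17   3.35   2.34   0.13 -12.15  -0.08  37.87]
side face px 9 angle [-124. -124. -127. -124. -126. -124. -122. -126. -124.] r [60. 64. 66. 68. 69. 71. 73. 73. 75.]
```

>>> apply_moves(steps="-0.27 0 -0.15 0 2; -0.56 0 -0.29 0 2; -0.84 0 -0.42 0 2; -1.13 0 -0.53 0 2; -1.43 0 -0.63 0 2; -1.73 0 -0.72 0 2")

```text
time: 29.75
tcp_pos: [0.6181, -0.0097, 0.1735]
eef_rot: [-179.9, -0.2, 2.5]
ft_force: [7.2, 7.3, -8.9]
gripper_width: 0.0275
gripper_force: 35.3
```

```bash
python3 rr.py 2;python3 mk.py side
```

```text
[[17.97  7.16 -8.86 -1.34  0.15  9.55  0.25 35.26]
 [17.67  4.13 -8.03 -0.87  0.12  6.37  0.11 36.07]]
mean [17.82  5.64 -8.45 -1.11  0.14  7.96  0.18 35.67]
side face px 8 angle [-137. -139. -136. -138. -135. -137. -135. -137.] r [64. 66. 68. 70. 71. 74. 75. 77.]
```

>>> apply_moves(steps="-0.30 0 -0.07 0 2; -0.61 0 -0.14 0 2; -0.92 0 -0.18 0 2; -1.23 0 -0.22 0 2; -1.54 0 -0.24 0 2; -1.86 0 -0.24 0 2")

```text
time: 30.5
tcp_pos: [0.6009, -0.0105, 0.1774]
eef_rot: [-179.9, -0.4, 2.5]
ft_force: [9.6, 9.1, -5.4]
gripper_width: 0.0274
gripper_force: 35.3
```

```bash
python3 rr.py 2;python3 mk.py side
```

```text
[[ 3.57  9.59 -5.36 -1.92  0.12  9.9   0.03 35.25]
 [ 3.26  7.43 -5.25 -1.34  0.13  7.72  0.17 35.23]]
mean [ 3.41  8.51 -5.31 -1.63  0.13  8.81  0.1  35.24]
side face px 9 angle [-149. -150. -147. -149. -150. -148. -149. -150. -148.] r [61. 64. 64. 67. 70. 70. 73. 76. 77.]
```

>>> apply_moves(steps="-0.31 0 0.01 0 2; -0.62 0 0.03 0 2; -0.94 0 0.06 0 2; -1.24 0 0.11 0 2; -1.55 0 0.17 0 2; -1.86 0 0.24 0 2")

```text
time: 31.25
tcp_pos: [0.5838, -0.0112, 0.1769]
eef_rot: [-179.9, -0.6, 2.5]
ft_force: [10.5, 9.8, 0.9]
gripper_width: 0.027
gripper_force: 35.7
```

```bash
python3 rr.py 2;python3 mk.py side
```

```text
[[-10.3   10.46   0.91  -2.14   0.14  10.45  -0.04  35.65]
 [-10.62  10.71   0.55  -1.66   0.14  10.62   0.48  35.66]]
mean [-10.46  10.58   0.73  -1.9    0.14  10.54   0.22  35.66]
side face px 7 angle [-163. -160. -161. -162. -163. -160. -161.] r [64. 64. 67. 70. 73. 73. 76.]
```

```bash
python3 - <<'E'
s=open("fit.py").read().replace("D=np.array([","D=np.array([[116,8.84,7.75,35.5,1],[129.6,7.9,7.56,35.7,1],[143,9,7.5,36.1,1],[157,9.7,7.9,36.2,1],[170.5,10.2,8.5,36.8,1],[183.5,10.4,8.7,38.2,1],[196,11.9,11.4,37,1],[210,13.6,12.1,37,1],[222.5,13.1,11.8,37.2,1],[235.5,13.9,12.15,37.9,1],[223,9.55,7.96,35.7,-1],[211,9.9,8.8,35.2,-1],[198.6,10.5,10.5,35.7,-1],").replace("D[:15]","D[:28]")
open("fit.py","w").write(s)
E
python3 fit.py
python3 - <<'E'
exec(open("fit.py").read().split("for sel")[0])
for nm,S in(("last stroke pairs",D[6:13]),("all35",D[:28])):
  for k in(1,2):
    # friction per direction separate, grip-free
    A=np.c_[S[:,4]>0,S[:,4]<0,np.sin(np.radians(S[:,0]))*S[:,4],np.cos(np.radians(S[:,0]))*S[:,4]].astype(float)
    x=np.linalg.lstsq(A,S[:,k],rcond=None)[0];print(nm,k,x.round(2),np.degrees(np.arctan2(x[3],-x[2])),np.hypot(x[2],x[3]))
E
```

```text
all 1 [ 9.63  0.06  4.04 20.31] sd [0.56 0.01 0.32 3.28]
all 2 [ 7.79  0.08  4.07 21.75] sd [0.58 0.01 0.35 3.39]
35N 1 [ 4.    0.21  3.82 16.63] sd [2.03 0.05 0.25 2.69]
35N 2 [ 6.5   0.12  4.05 20.03] sd [2.71 0.07 0.34 3.32]
last stroke pairs 1 [ 6.64 16.36 -5.75 -4.1 ] -35.536304208145374 7.062534403547043
last stroke pairs 2 [-0.1  21.04 -8.79 -8.89] -45.347573280463315 12.500492861582988
all35 1 [12.23 11.27 -3.8   1.38] 19.97788611376225 4.0439177541781035
all35 2 [11.05 10.6  -3.88  1.54] 21.642991562163076 4.173367338112257
```

>>> apply_moves(steps="0.2 0 -0.04 0 2; 0.2 0 -0.04 0 2; 0.2 0 -0.04 0 2; 0.2 0 -0.04 0 2; 0.2 0 -0.04 0 2; 0.2 0 -0.04 0 2", squeeze=45)

```text
time: 32.0
tcp_pos: [0.5839, -0.0112, 0.177]
eef_rot: [-179.9, -0.3, 2.5]
ft_force: [0.7, 7.7, 4.9]
gripper_width: 0.0274
gripper_force: 45.4
```

```bash
python3 mk.py side; python3 rr.py 3; python3 mk.py side
python3 - <<'E'
from h import *
c=cams.capture("top");cv2.imwrite("pics/tend.png",c["img"])
E
```

```text
side face px 8 angle [-163. -160. -161. -162. -159. -163. -160. -161.] r [64. 64. 67. 70. 70. 73. 73. 76.]
[[-10.26  -0.74   5.76  -0.12   0.15   0.29  -0.19  45.44]
 [-10.23   0.51   5.54  -0.06   0.14   1.48   0.11  45.44]
 [-10.27   0.92   5.68  -0.14   0.15   1.91   0.11  45.44]]
mean [-1.025e+01  2.300e-01  5.660e+00 -1.100e-01  1.500e-01  1.230e+00
  1.000e-02  4.544e+01]
side face px 8 angle [-163. -160. -161. -162. -159. -163. -160. -161.] r [64. 64. 67. 70. 70. 73. 73. 76.]
```

View pics/tend.png

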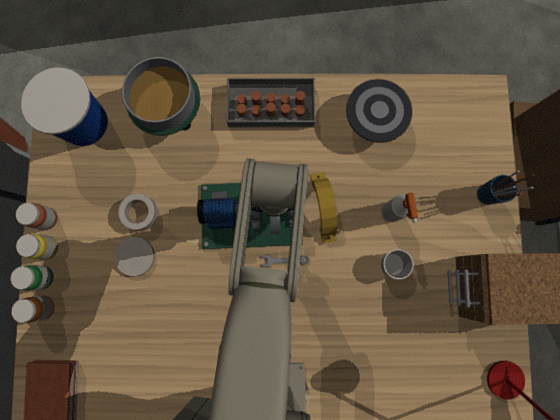

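The top view shows every other object where it was at the start: guard at (323,207), spanner at (285,261), ring at (138,212), bat at (134,257) and tub at (398,264). The wheel is still, and its mark at about 198.5° is close to the fitted heavy-down angle of about 200°.

```bash
python3 -c "
from workcell import ctrl
print(ctrl.finish_job())"
```

```text
the job is handed in; nothing more can be done
None
```

The job is handed in with the wheel gripped at 45 N and still, its heavy side put straight down by feel (fit good to about ±5°, red line at about 198° against 200° for heavy side down), and nothing else on the bench seen to move; no verdict came back.

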